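# Load the nest tray and dock it in the test station

### The arm

A 6-joint arm with a two-finger parallel gripper is mounted at the origin on the work surface. World frame = base frame: x ahead of the robot, y to its left, z up, the work surface at z = 0. Lengths are in m, angles in rad, forces in N, time in s.
With the tool pointing down it reaches from about 0.25 to 0.725 m from the base axis. Payload 9.7 kg.
Tool frame: the origin (TCP) lies midway between the tips of the shut fingers; the grasp point (between the pads) lies 19 mm behind it (r.grip_depth is the distance from the TCP to the grasp point, in m); z points along the fingers, y is the line along which they close (so a half turn about z gives the same grasp; the last joint's range is limited). The gripper opens to 85 mm and grips with 20 to 120 N. Pads are 22 mm wide; open, the fingers measure 114 mm over their backs; the gripper's body (76 mm by 85 mm) begins 54 mm behind the grasp point. The pads swing forward as they close: fully open they stand 13 mm farther back than shut.
Start: joints at [1.238, 0.087, 0.176, 1.66, 0, 1.571], TCP at [0.18, 0.52, 0.231] pointing down, gripper open.
Joint ranges: [-3.13, 3.13], [-0.85, 1.81], [-1.15, 1.24], [-2.2, 2.28], [-1.44, 1.52], [-3.14, 3.14]. Speed limits (rad/s): [2.22, 2.22, 2.57, 3.14, 3.14, 3.14].

### API

Orientations are given as a unit quaternion [x, y, z, w].
In Python, from station import r gives the robot as it stands.
- The arm moves only by the tool send_rows, never from a script. Its argument "steps" is one flat list of numbers, 5 for each row, row after row: the finger opening in mm, from 0 to 85.4, then the shift along the tool's x, y, z normalised to -1 to 1, where 1 is 0.05 m, then the turn about the tool's z normalised to -1 to 1, where 1 is 90 degrees. In form: [grip, dx, dy, dz, yaw, grip, dx, dy, dz, yaw, ...]. A call has 1 to 12 rows; each row shifts and turns the commanded pose from where the row before left it, along the tool's axes as they then stand; what a row does not reach is not made up. A row lasts 1/10 s, in which the tool goes at most 50 mm and 8.59 degrees, less where a joint would pass 70% of its speed; a pose out of reach is approached as far as the arm can. A call with a number of a shift or a turn outside -1 to 1 is refused whole. A call with a gripper value outside its range is refused whole. The fingers move at their own pace and stop on an object; "grip_force" is the grip in N (left out, the last holds). Time passes only in rows, so rows that do not move let the fingers close. It gives the time, the measured TCP pose, the force, the opening and the grip force at its end, in the units of the state.
- r.read_state(): the state, without advancing time (a new reading comes with each control period).
- r.grab_frame(name): name is "side" or "top"; returns the picture (400x640x3 uint8, blue, green, red); there is no depth.
- r.camera_params(name): a dict with "fovy" (degrees; the focal length in pixels is half the picture's height over the tangent of half this angle, whatever the lens; pixels are square), "cx", "cy" (the principal point, pixels), "rvec" (rotation vector, rad) and "tvec" (3), from world to camera coordinates, as OpenCV has them. Camera axes: x right, y down, z forward; pixel columns grow to the right and rows downward; lengths in m; the calibration is good to about 2 mm. A picture is of the moment at which its call begins. camera_params takes no time and is no camera call.
- r.close_job(): hands the job in; it is judged then, once.
Trained networks look in the newest picture that a camera, given by its name, has taken for a name from the list of things; names that differ only in an ending like _2 or _b are one class to them, and where a whole thing is asked for, a point or a joint stands for the part that bears it (a point fixed in the world has none). Each returns a list of dicts, best first, with "score" (0 to 1); they miss things now and then, are a little off and sometimes report something else, mostly with a low value. They report only what shows in the picture. A call takes as long as a camera call. They do not tell look-alikes from the thing itself.
- r.find_in(query, camera): "centre" ([column, row] as shares, 0 to 1, of the picture: columns of its width, rows of its height, amid what is visible of it).
- r.trace(query, camera): "region" (400x640 bool, what is visible of it) and "centre" ([column, row] as shares, 0 to 1, of the picture: columns of its width, rows of its height, amid what is visible of it).
The state is a dict: "clock": time; "q": joint angles; "qd": joint speeds; "tau": joint torques, N m; "eef_pos": TCP position; "orientation": TCP orientation; "wrist_force": force on the tool from outside, world axes, zero at the start; "moment": the same for the moment, N m; "grip_width": finger opening in m; "grip_force": force on a finger pad.
Only numpy, scipy, OpenCV 4.12 (cv2) and the standard library are available. Lean on these libraries where they do the work, as an engineer would, in place of code of your own. Each camera call takes 0.05 s, during which the arm holds its last target. There are 200 camera calls.

### The job

Set the two black housings upright in the white nest tray, each fully down in the pocket that has its shape, while the tray is still out in front of the test station. Then slide the loaded tray, grip post last, under the station's hood until it is fully home against the back stop, and let go. Leave the red bin, the bottle and the screwdriver where they are.

Things in the scene. Friction and masses are not known exactly. Their poses are not given: they have to be found in the camera images.
- tester: Fixed grey bench-top test station, 220 mm deep, 224 mm wide, 180 mm high. Origin on the bench surface, where the tray's origin is when fully home; x = the direction in which the tray slides in, z up. Its front face is at x = -70 mm. Under the hood is the bay, a straight channel on the bare bench (no sill), up to the back stop, a flat upright face at x = 65 mm.
- mouth (a point): Middle of the bay's mouth at bench height, at tester x = -70 mm; axes as the tester's. From here inwards the side walls' inner faces stand at y = +-88 mm (3 mm of play each side of the tray). Two aluminium guides, 30 mm high and 8 mm thick, flare outwards from the walls' front edges to 45 mm in front of the mouth.
- hood_edge (a point): Middle of the hood's lower front edge, 100 mm above the bench, straight over the mouth; axes as the tester's. The hood is a solid beam, 50 mm deep, 80 mm high, over the whole mouth. With the tray home its grip post's centre is only 12 mm in front of the hood, so an upright gripper strikes it: lean the tool about 40 degrees, fingers pointing down and into the bay.
- bay_home (a point): On the bench surface, the same point and axes as the tester's: where the tray's origin is, and how its axes lie, when the tray is fully home.
- tray: Loose white plastic nest tray, 130 mm (x) by 170 mm (y), 20 mm high, flat on the bench; origin under the rectangle's centre, z up. It enters the bay +x edge first, x along the tester's x. Floor 4 mm thick with two pockets 16 mm deep above it. About 0.4 kg empty; it slides on the bench. Grip post behind its -x edge: see post.
- post (a point): On the axis of the tray's upright grip post, 20 by 20 mm and 60 mm high from the bench, centred at tray x = -82 mm, y = 0 and joined to the tray by a lug 20 mm high. This point is 45 mm above the tray's underside; axes as the tray's. Pinch the post across the tray's y.
- long_pocket (a point): Centre of the floor of the long pocket, 112 mm (tray's x) by 46 mm (tray's y), at x = 0, y = 45 mm, 4 mm above the tray's underside; axes as the tray's.
- wide_pocket (a point): Centre of the floor of the wide pocket, 78 mm (tray's x) by 64 mm (tray's y), at x = 0, y = -34 mm, 4 mm above the tray's underside; axes as the tray's.
- long_housing: Loose black plastic housing, a plain block 100 mm long (x), 36 mm wide (y), 50 mm high, with a row of six grey pads on top; origin at the centre of its underside, z up. It stands upright on the bench; about 0.12 kg. Either way round is right in its pocket.
- wide_housing: Loose black plastic housing with a step: base 66 mm (x) by 54 mm (y), 22 mm high, on it an upper body 66 mm (x) by 40 mm (y) up to 50 mm, with two grey discs on top; origin at the centre of its underside, z up. It stands upright on the bench; about 0.12 kg. Either way round is right in its pocket.
- parts_bin: Bystander: loose red open bin, 120 by 160 mm, 55 mm high; origin at the centre of its underside.
- spray_bottle: Bystander: loose white bottle, 54 mm in diameter, 150 mm high; origin at the centre of its underside.
- screwdriver: Bystander: loose screwdriver about 180 mm long lying on the bench; x along the tool.
Mind the look-alikes: they are no part of the job. Several things have the shape of the tray; the one meant has the colours described above.

How it is judged:
By the outcome, as a careful person would: the job done as asked, in the order asked, and still so for the second after the job is handed in, with the robot touching nothing.
It also fails if it takes over 67 s, if anything falls off the work surface, if the arm or the gripper's body presses on something with over 40 N, if the wrist force passes 120 N, or if a joint passes its speed limit or range.

## Working session

There is one attempt and no reset: what is moved stays moved. The work goes in short steps, Python scripts to look and compute and a tool call to move; the robot and the scene stay as the last step left them, time stands still between calls to the robot, and variables do not carry over. Pictures are saved under pics/ and viewed, at most 10 in all, crops included, and the job is handed in when it is done.

Besides the shell and the picture viewer there is one more tool, called by a JSON object that holds its "fn" and its "kwargs". send_rows: Moves the arm, as the interface text tells. Its arguments: {"type":"object","properties":{"steps":{"type":"array","items":{"type":"number"}},"grip_force":{"type":"number"}},"required":["steps"]}

```bash
mkdir -p pics; ls
python3 - <<'E'
from station import r
import cv2
for n in ("top","side"):
    cv2.imwrite(f"pics/{n}0.png", r.grab_frame(n)); print(n, r.camera_params(n))
    for q in ("tray","long_housing","wide_housing","tester","post"):
        print(q,[(round(d["score"],2),[round(d["centre"][0]*640),round(d["centre"][1]*400)]) for d in r.find_in(q,n)])
s=r.read_state();print(s["clock"],s["eef_pos"],s["orientation"])
E
```

```text
pics
top {'fovy': 43.34177018121451, 'cx': 326.4291524429661, 'cy': 199.59000464990413, 'rvec': array([ 2.18318026, -2.14227497,  0.11744399]), 'tvec': array([-0.0596274 ,  0.49016319,  1.39731194])}
tray [(0.97, [256, 259]), (0.86, [327, 172]), (0.82, [431, 108]), (0.6, [454, 297]), (0.57, [371, 265])]
long_housing [(0.8, [399, 167])]
wide_housing [(0.6, [435, 224]), (0.54, [328, 173])]
tester [(0.74, [217, 153])]
post [(0.87, [428, 111]), (0.85, [371, 267]), (0.72, [329, 172]), (0.65, [256, 258])]
side {'fovy': 44.56839092387711, 'cx': 319.3442966129317, 'cy': 189.55680513887282, 'rvec': array([ 2.06750098, -0.16183036,  0.08979478]), 'tvec': array([-0.50636844,  0.09584685,  1.59986623])}
tray [(0.89, [229, 294]), (0.83, [430, 258]), (0.82, [260, 238]), (0.76, [260, 188]), (0.7, [340, 207])]
long_housing [(0.68, [360, 240]), (0.45, [262, 154])]
wide_housing [(0.91, [308, 269]), (0.26, [338, 206])]
tester [(0.71, [333, 146])]
post [(0.92, [262, 239]), (0.86, [231, 297]), (0.79, [261, 188]), (0.74, [427, 256]), (0.59, [342, 211])]
0.6 [0.1796742  0.51983064 0.23128338] [ 1.65635443e-01  9.86187051e-01  1.31582019e-05 -1.33496175e-06]
```

View pics/top0.png

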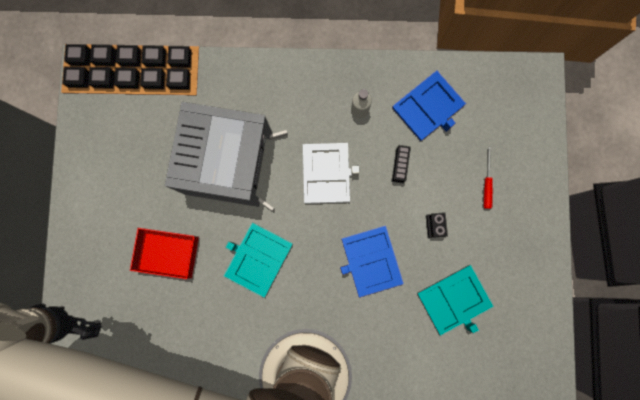

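View pics/side0.png

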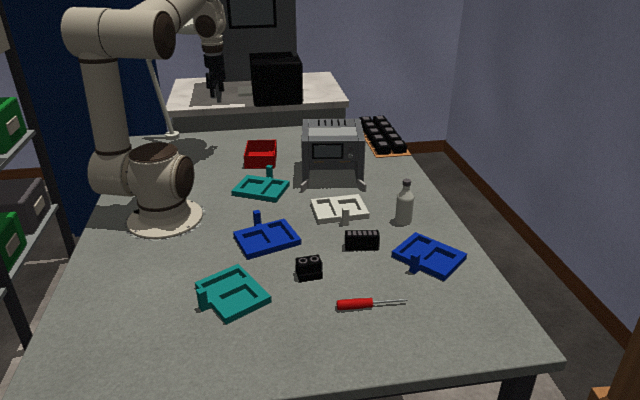

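The top view shows the white tray at (327,172), its post on the right at (354,170), and the tester mouth facing right at about (267,160). The long housing is at (401,164) and the wide one at (437,225). The side view agrees: tray (340,208), long housing (361,240), wide housing (308,268). Next I'll fit poses to the silhouettes.

```bash
cat > fit.py <<'E'
from station import r
import cv2, numpy as np
from scipy.optimize import minimize
S=4
B=lambda x0,x1,y0,y1,z0,z1:np.array([[x,y,z] for x in(x0,x1) for y in(y0,y1) for z in(z0,z1)])/1e3
M={"tray":[B(-65,65,-85,85,0,20),B(-92,-65,-10,10,0,20),B(-92,-72,-10,10,0,60)],
"long_housing":[B(-50,50,-18,18,0,50)],
"wide_housing":[B(-33,33,-27,27,0,22),B(-33,33,-20,20,0,50)],
"tester":[B(-70,150,-112,112,0,180)]}
def K(c):
    f=200/np.tan(np.radians(c["fovy"]/2)); return np.array([[f,0,c["cx"]],[0,f,c["cy"]],[0,0,1.]])
P={n:r.camera_params(n) for n in("top","side")}
def proj(X,n): return cv2.projectPoints(np.asarray(X,float).reshape(-1,3),P[n]["rvec"],P[n]["tvec"],K(P[n]),None)[0][:,0]
def unproj(uv,n,z):
    R=cv2.Rodrigues(P[n]["rvec"])[0]; o=-R.T@P[n]["tvec"]; d=R.T@np.linalg.inv(K(P[n]))@[*uv,1]
    return o+d*(z-o[2])/d[2]
def place(b,p):
    c,s=np.cos(p[2]),np.sin(p[2]); z0=p[3] if len(p)>3 else 0
    return b@np.array([[c,s,0],[-s,c,0],[0,0,1]])+[p[0],p[1],z0]
def sil(q,p,n):
    m=np.zeros((400*S,640*S),np.uint8)
    for b in M[q]:
        uv=(proj(place(b,p),n)+.5)*S-.5
        cv2.fillConvexPoly(m,cv2.convexHull(np.round(uv*16).astype(np.int32)),1,shift=4)
    return cv2.resize(m.astype(np.float32),(640,400),interpolation=cv2.INTER_AREA)
def mask(q,n,uv):
    best=None
    for d in r.trace(q,n):
        c=np.array(d["centre"])*[640,400]
        e=np.hypot(*(c-uv))
        if e<15 and (best is None or d["score"]>best[0]): best=(d["score"],d["region"].astype(np.float32))
    return None if best is None else best[1]
def fit(q,p0,ms,z=0):
    f=lambda v,ns:sum(np.abs(sil(q,[v[0],v[1],v[2],z],n)-ms[n]).sum()/ms[n].sum() for n in ns)
    out={}
    for ns in [[n] for n in ms]+[list(ms)]:
        o=min((minimize(f,p0,args=(ns,),method="Nelder-Mead",options=dict(initial_simplex=np.array(p0)+[[0,0,0],[.02*k,0,0],[0,.02*k,0],[0,0,.2*k]],xatol=1e-4,fatol=1e-5)) for k in(1,-1,.4)),key=lambda o:o.fun)
        print(q,ns,np.round(o.x,4),round(o.fun,3)); out[tuple(ns)]=o.x
    return o.x
E
cat > m1.py <<'E'
from fit import *
for n in("top","side"): r.grab_frame(n)
uv={"tray":((327,172),(340,207)),"long_housing":((401,164),(361,240)),"wide_housing":((437,225),(308,268)),"tester":((217,153),(333,146))}
zz={"tray":.02,"long_housing":.05,"wide_housing":.05,"tester":.18}
y0={"tray":1.57,"long_housing":0,"wide_housing":1.57,"tester":1.4}
for q,(a,b) in uv.items():
    ms={n:m for n,u in(("top",a),("side",b)) if (m:=mask(q,n,u)) is not None}
    if q=="tester": ms={n:cv2.morphologyEx(m,cv2.MORPH_OPEN,np.ones((15,15))) for n,m in ms.items()}
    p=unproj(a,"top",zz[q]); p0=[p[0],p[1],y0[q]]
    if q=="tester": p0=[p[0],p[1]-.04,y0[q]]
    print(q,np.round(p0,3),list(ms)); fit(q,p0,ms)
E
python3 m1.py
```

```text
tray [ 0.571 -0.05   1.57 ] ['top', 'side']
tray ['top'] [ 0.5723 -0.0472  1.6248] 0.038
tray ['side'] [ 0.571  -0.0413  1.6479] 0.048
tray ['top', 'side'] [ 0.5719 -0.0457  1.6301] 0.123
long_housing [ 0.593 -0.258  0.   ] ['top', 'side']
long_housing ['top'] [ 0.5973 -0.2605 -0.15  ] 0.113
long_housing ['side'] [ 0.6001 -0.2539 -0.0835] 0.064
long_housing ['top', 'side'] [ 0.5985 -0.26   -0.162 ] 0.243
wide_housing [ 0.424 -0.358  1.57 ] ['top', 'side']
wide_housing ['top'] [ 0.4267 -0.3617  1.0822] 0.388
wide_housing ['side'] [ 0.4269 -0.3575  2.0222] 0.236
wide_housing ['top', 'side'] [ 0.426  -0.3629  0.0957] 0.155
tester [0.589 0.191 1.4  ] ['top', 'side']
tester ['top'] [0.5911 0.1993 1.4206] 0.065
tester ['side'] [0.6152 0.3202 1.5191] 0.236
tester ['top', 'side'] [0.5938 0.21   1.4204] 0.402
```

```bash
cat > ov.py <<'E'
from fit import *
def overlay(n,items,box,k,name):
    im=r.grab_frame(n) ; x0,y0,x1,y1=box
    im=cv2.resize(im[y0:y1,x0:x1],None,fx=k,fy=k,interpolation=cv2.INTER_CUBIC)
    for q,p in items:
        for b in M[q]:
            uv=(proj(place(b,p),n)-[x0,y0]+.5)*k
            for i in range(8):
                for j in range(i):
                    if bin(i^j).count("1")==1: cv2.line(im,tuple(map(int,uv[i])),tuple(map(int,uv[j])),(0,255,255),1)
    cv2.imwrite(f"pics/{name}.png",im)
E
python3 - <<'E'
from ov import *
it=[("tray",[.572,-.0465,1.627]),("long_housing",[.598,-.260,-.155]),("wide_housing",[.426,-.362,.096]),("tester",[.591,.199,1.4206])]
from fit import *
overlay("top",it,(160,90,460,250),2.65,"ov1")
E
```

```text
(no output)
```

View pics/ov1.png

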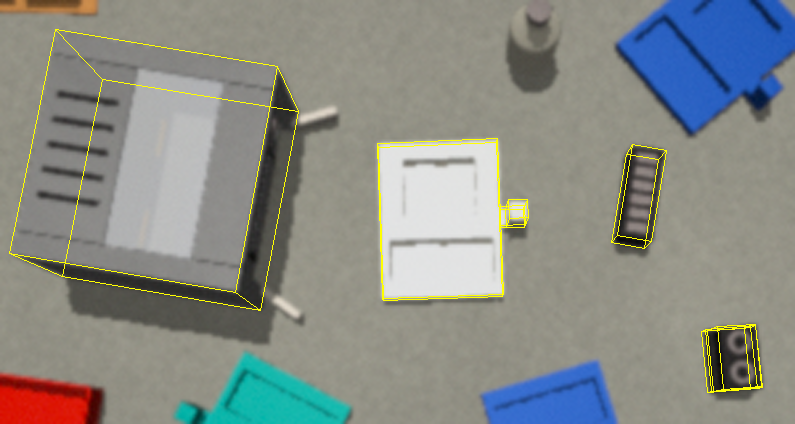

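The overlay matches all four objects: tray edges at crop (380-500,140-300), and tester box and both housings on their outlines. Next is a helper that works out constant rows.

```bash
cat > go.py <<'E'
import sys, numpy as np
from station import r
def rows(p,th,tgt,n):
    """p,th: pose (xyz, angle of tool y); tgt x,y,z,theta -> per-row dx dy dz yaw; tool z down"""
    dth=(tgt[3]-th)/n; A=np.zeros((2,2))
    for k in range(n):
        t=th+k*dth; ey=np.array([np.cos(t),np.sin(t)]); ex=np.array([-np.sin(t),np.cos(t)]) # y x z = x ; z down
        A+=np.c_[ex,ey]
    d=np.linalg.solve(A,np.array(tgt[:2])-p[:2])
    return np.round([d[0]/.05,d[1]/.05,-(tgt[2]-p[2])/n/.05,-dth/(np.pi/2)],4), np.hypot(*d)*1e3
def state():
    s=r.read_state(); q=s["orientation"]; a,b=q[0],q[1]
    th=np.arctan2(b*b-a*a,2*a*b); return s,np.array(s["eef_pos"]),th
if __name__=="__main__":
    s,p,th=state(); print("t",round(s["clock"],2),"p",np.round(p,4),"th",round(th,4),"q",np.round(s["q"],2),"F",np.round(s["wrist_force"],1),"w",round(s["grip_width"],4),"ori",np.round(s["orientation"],3))
    v=list(map(float,sys.argv[1:]))
    for i in range(0,len(v),5):
        n=int(v[i+4]); t=v[i:i+4]; d,m=rows(p,th,t,n); print(n,"x",d.tolist(),"mm/row",round(m,1)); p=np.array(t[:3]);th=t[3]
E
python3 go.py .598 -.26 .15 1.416 24
```

```text
t 1.15 p [0.1797 0.5198 0.2313] th 1.238 q [ 1.24  0.09  0.18  1.66 -0.    1.57] F [ 0.  -0.4 -0.4] w 0.0854 ori [ 0.166  0.986 -0.     0.   ]
24 x [-0.4978, -0.5454, 0.0677, -0.0047] mm/row 36.9
```

{"fn": "send_rows", "kwargs": {"steps": [85,-0.498,-0.545,0,-0.0047,85,-0.498,-0.545,0,-0.0047,85,-0.498,-0.545,0,-0.0047,85,-0.498,-0.545,0,-0.0047,85,-0.498,-0.545,0,-0.0047,85,-0.498,-0.545,0,-0.0047,85,-0.498,-0.545,0,-0.0047,85,-0.498,-0.545,0,-0.0047,85,-0.498,-0.545,0,-0.0047,85,-0.498,-0.545,0,-0.0047,85,-0.498,-0.545,0,-0.0047,85,-0.498,-0.545,0,-0.0047]}}

```text
clock: 2.35
eef_pos: [0.372, 0.1193, 0.2316]
orientation: [0.122, 0.993, 0.0, 0.0]
wrist_force: [0.2, 0.1, 0.2]
grip_width: 0.085
grip_force: 0.0
```

{"fn": "send_rows", "kwargs": {"steps": [85,-0.498,-0.545,0.135,-0.0047,85,-0.498,-0.545,0.135,-0.0047,85,-0.498,-0.545,0.135,-0.0047,85,-0.498,-0.545,0.135,-0.0047,85,-0.498,-0.545,0.135,-0.0047,85,-0.498,-0.545,0.135,-0.0047,85,-0.498,-0.545,0.135,-0.0047,85,-0.498,-0.545,0.135,-0.0047,85,-0.498,-0.545,0.135,-0.0047,85,-0.498,-0.545,0.135,-0.0047,85,-0.498,-0.545,0.135,-0.0047,85,-0.498,-0.545,0.135,-0.0047]}}

```text
clock: 3.55
eef_pos: [0.5986, -0.2612, 0.1499]
orientation: [0.078, 0.997, 0.0, 0.0]
wrist_force: [-0.1, 0.1, 0.8]
grip_width: 0.085
grip_force: 0.0
```

```bash
python3 go.py .598 -.26 .03 1.416 6
```

```text
t 3.55 p [ 0.5986 -0.2612  0.1499] th 1.4153 q [-0.41  0.32  0.29  1.54  0.   -0.26] F [-0.1  0.1  0.8] w 0.085 ori [0.078 0.997 0.    0.   ]
6 x [0.0026, 0.0038, 0.3996, -0.0001] mm/row 0.2
```

{"fn": "send_rows", "kwargs": {"steps": [85,0,0.02,0.5,0,85,0,0,0.5,0,85,0,0,0.5,0,85,0,0,0.5,0,85,0,0,0.48,0,25,0,0,0,0,25,0,0,0,0,25,0,0,0,0,25,0,0,0,0,25,0,0,0,0], "grip_force": 40}}

```text
clock: 4.55
eef_pos: [0.5991, -0.2593, 0.0284]
orientation: [0.078, 0.997, -0.001, 0.001]
wrist_force: [-0.8, -0.4, 6.1]
grip_width: 0.0354
grip_force: 40.7
```

{"fn": "send_rows", "kwargs": {"steps": [25,0,0,0,0,25,0,0,-0.3,0,25,0,0,-0.6,0,25,0,0,-0.6,0,25,0,0,-0.5,0]}}

```text
clock: 5.05
eef_pos: [0.5983, -0.2588, 0.1293]
orientation: [0.078, 0.997, -0.0, 0.001]
wrist_force: [-0.2, 0.0, -1.6]
grip_width: 0.0354
grip_force: 40.1
```

```bash
python3 - <<'E'
import numpy as np
t=np.array([.572,-.0465]);a=1.627;c,s=np.cos(a),np.sin(a)
for n,v in dict(long=(0,.045),wide=(0,-.034),post=(-.082,0)).items(): print(n,np.round(t+[c*v[0]-s*v[1],s*v[0]+c*v[1]],4))
E
python3 go.py .527 -.049 .12 .056 15
```

```text
long [ 0.5271 -0.049 ]
wide [ 0.6059 -0.0446]
post [ 0.5766 -0.1284]
t 5.05 p [ 0.5983 -0.2588  0.1293] th 1.4152 q [-0.41  0.32  0.25  1.5   0.   -0.25] F [-0.2  0.  -1.6] w 0.0354 ori [ 0.078  0.997 -0.     0.001]
15 x [0.2871, 0.1399, 0.0124, 0.0577] mm/row 16.0
```

{"fn": "send_rows", "kwargs": {"steps": [25,0.287,0.14,0,0.0577,25,0.287,0.14,0,0.0577,25,0.287,0.14,0,0.0577,25,0.287,0.14,0,0.0577,25,0.287,0.14,0,0.0577,25,0.287,0.14,0,0.0577,25,0.287,0.14,0,0.0577,25,0.287,0.14,0,0.0577]}}

```text
clock: 5.85
eef_pos: [0.5227, -0.1584, 0.1276]
orientation: [0.428, 0.904, 0.0, 0.0]
wrist_force: [0.3, 0.3, -0.6]
grip_width: 0.0354
grip_force: 40.2
```

{"fn": "send_rows", "kwargs": {"steps": [25,0.287,0.14,0,0.0577,25,0.287,0.14,0,0.0577,25,0.287,0.14,0,0.0577,25,0.287,0.14,0,0.0577,25,0.287,0.14,0,0.0577,25,0.287,0.14,0,0.0577,25,0.287,0.14,0,0.0577,25,0,0,0,0]}}

```text
clock: 6.65
eef_pos: [0.5274, -0.0477, 0.1274]
orientation: [0.687, 0.726, 0.0, 0.0]
wrist_force: [0.2, -0.8, -1.5]
grip_width: 0.0351
grip_force: 40.1
```

```bash
python3 - <<'E'
from go import *
from ov import *
s,p,th=state()
overlay("side",[("tray",[.572,-.0465,1.627]),("long_housing",[p[0],p[1],th+1.5708,p[2]-.0284])],(260,120,460,260),4,"ov2")
E
python3 go.py .527 -.049 .036 .056 6
```

```text
t 6.7 p [ 0.5272 -0.0485  0.1273] th 0.0584 q [-0.09  0.02 -0.09  1.46 -0.    1.42] F [ 0.4 -0.8  0.1] w 0.035 ori [0.686 0.727 0.    0.   ]
6 x [-0.0018, -0.0008, 0.3042, 0.0003] mm/row 0.1
```

View pics/ov2.png

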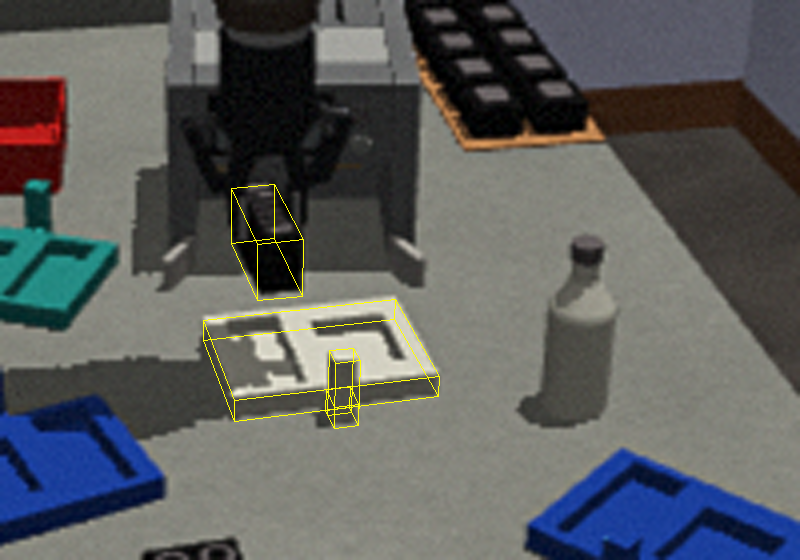

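The overlay shows the held housing at about (267,265), on its predicted box and above the long pocket. I'll lower it.

{"fn": "send_rows", "kwargs": {"steps": [25,0,0,0.4,0,25,0,0,0.4,0,25,0,0,0.4,0,25,0,0,0.25,0,25,0,0,0.15,0,25,0,0,0.15,0,25,0,0,0.12,0,25,0,0,0,0]}}

```text
clock: 7.5
eef_pos: [0.527, -0.049, 0.0327]
orientation: [0.687, 0.727, 0.0, -0.0]
wrist_force: [0.2, -0.3, -0.5]
grip_width: 0.0351
grip_force: 39.9
```

{"fn": "send_rows", "kwargs": {"steps": [25,0,0,0.01,0,54,0,0,0,0,54,0,0,0,0,54,0,0,-0.4,0,54,0,0,-0.6,0,54,0,0,-0.6,0,80,0,0,-0.4,0]}}

```text
clock: 8.2
eef_pos: [0.5276, -0.049, 0.1349]
orientation: [0.687, 0.727, 0.001, 0.001]
wrist_force: [1.2, 0.1, -0.8]
grip_width: 0.0668
grip_force: 0.0
```

```bash
python3 go.py .426 -.362 .12 1.667 18
```

```text
t 8.2 p [ 0.5276 -0.049   0.1349] th 0.0557 q [-0.09  0.02 -0.08  1.47 -0.    1.42] F [ 1.2  0.1 -0.8] w 0.0668 ori [0.687 0.727 0.001 0.001]
18 x [-0.174, -0.3693, 0.0165, -0.057] mm/row 20.4
```

{"fn": "send_rows", "kwargs": {"steps": [80,-0.174,-0.369,0.017,-0.057,80,-0.174,-0.369,0.017,-0.057,80,-0.174,-0.369,0.017,-0.057,80,-0.174,-0.369,0.017,-0.057,80,-0.174,-0.369,0.017,-0.057,80,-0.174,-0.369,0.017,-0.057,80,-0.174,-0.369,0.017,-0.057,80,-0.174,-0.369,0.017,-0.057,80,-0.174,-0.369,0.017,-0.057]}}

```text
clock: 9.1
eef_pos: [0.4093, -0.1845, 0.1251]
orientation: [0.345, 0.938, -0.0, 0.0]
wrist_force: [-0.1, 0.2, 0.5]
grip_width: 0.0799
grip_force: 0.0
```

{"fn": "send_rows", "kwargs": {"steps": [80,-0.174,-0.369,0.017,-0.057,80,-0.174,-0.369,0.017,-0.057,80,-0.174,-0.369,0.017,-0.057,80,-0.174,-0.369,0.017,-0.057,80,-0.174,-0.369,0.017,-0.057,80,-0.174,-0.369,0.017,-0.057,80,-0.174,-0.369,0.017,-0.057,80,-0.174,-0.369,0.017,-0.057,80,-0.174,-0.369,0.017,-0.057,80,0,0,0,0]}}

```text
clock: 10.1
eef_pos: [0.4262, -0.3634, 0.1167]
orientation: [-0.049, 0.999, -0.0, 0.0]
wrist_force: [-0.9, 1.8, -0.3]
grip_width: 0.0801
grip_force: 0.0
```

```bash
python3 - <<'E'
from fit import *
for n in("top","side"): r.grab_frame(n)
ms={n:m for n,u in(("top",(437,225)),("side",(308,268))) if (m:=mask("wide_housing",n,u)) is not None}
if "side" in ms: fit("wide_housing",[.426,-.362,.096],{"side":ms["side"]})
ms={n:m for n,u in(("top",(327,172)),("side",(340,207))) if (m:=mask("tray",n,u)) is not None}
print({n:m.sum() for n,m in ms.items()})
from ov import *
overlay("top",[("tray",[.572,-.0465,1.627]),("long_housing",[.527,-.049,1.627,.004])],(280,120,480,260),4,"ov3")
E
python3 go.py .426 -.362 .028 1.667 6
```

```text
wide_housing ['side'] [ 0.4275 -0.359   0.0363] 0.062
wide_housing ['side'] [ 0.4275 -0.359   0.0363] 0.062
{'top': np.float32(2218.0), 'side': np.float32(882.0)}
t 10.45 p [ 0.4256 -0.3613  0.1173] th 1.6672 q [-0.7   0.09 -0.04  1.44  0.   -0.8 ] F [-0.3  0.3 -0.9] w 0.0802 ori [-0.048  0.999 -0.     0.   ]
6 x [-0.0013, -0.0024, 0.2977, 0.0] mm/row 0.1
```

View pics/ov3.png

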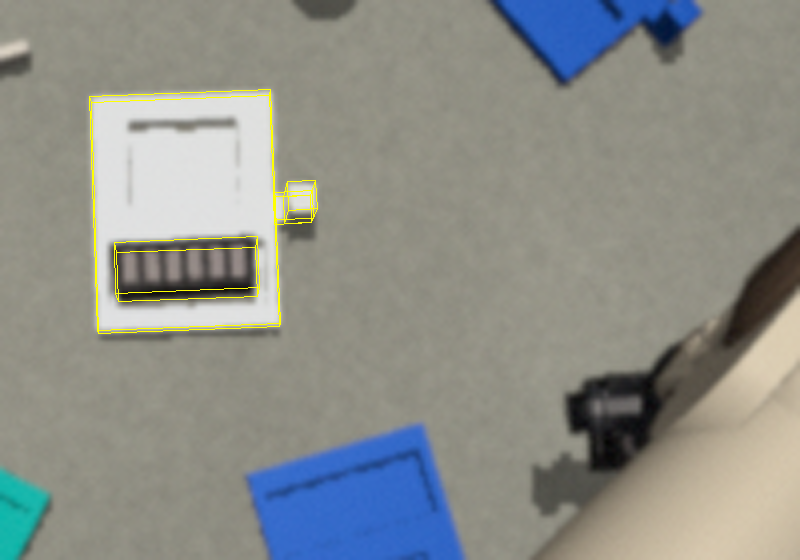

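The long housing, at (186,270), sits in its pocket and the tray hasn't moved. Now I'll grasp the wide housing.

{"fn": "send_rows", "kwargs": {"steps": [80,0,0,0.4,0.003,80,0,0,0.4,0.003,80,0,0,0.4,0.003,80,0,0,0.4,0.003,80,0,0,0.2,0,25,0,0,0,0,25,0,0,0,0,25,0,0,0,0,25,0,0,0,0,25,0,0,0,0]}}

```text
clock: 11.45
eef_pos: [0.4263, -0.3624, 0.0285]
orientation: [-0.039, 0.999, -0.001, 0.001]
wrist_force: [0.6, -0.2, 6.3]
grip_width: 0.0392
grip_force: 42.7
```

{"fn": "send_rows", "kwargs": {"steps": [25,0,0,0,0,25,0,0,-0.3,0,25,0,0,-0.6,0,25,0,0,-0.6,0,25,0,0,-0.5,0]}}

```text
clock: 11.95
eef_pos: [0.4257, -0.3618, 0.1296]
orientation: [-0.039, 0.999, -0.0, 0.0]
wrist_force: [0.7, -0.1, -0.6]
grip_width: 0.0393
grip_force: 41.9
```

```bash
python3 go.py .606 -.0446 .127 .056 18
```

```text
t 11.95 p [ 0.4257 -0.3618  0.1296] th 1.6484 q [-0.7   0.09 -0.02  1.46  0.   -0.78] F [ 0.7 -0.1 -0.6] w 0.0393 ori [-0.039  0.999 -0.     0.   ]
18 x [0.0708, 0.4459, 0.0029, 0.0563] mm/row 22.6
```

{"fn": "send_rows", "kwargs": {"steps": [25,0.071,0.446,0,0.0563,25,0.071,0.446,0,0.0563,25,0.071,0.446,0,0.0563,25,0.071,0.446,0,0.0563,25,0.071,0.446,0,0.0563,25,0.071,0.446,0,0.0563,25,0.071,0.446,0,0.0563,25,0.071,0.446,0,0.0563,25,0.071,0.446,0,0.0563]}}

```text
clock: 12.85
eef_pos: [0.449, -0.1643, 0.1281]
orientation: [0.353, 0.936, 0.0, 0.0]
wrist_force: [0.4, -0.7, -1.0]
grip_width: 0.039
grip_force: 42.0
```

{"fn": "send_rows", "kwargs": {"steps": [25,0.071,0.446,0,0.0563,25,0.071,0.446,0,0.0563,25,0.071,0.446,0,0.0563,25,0.071,0.446,0,0.0563,25,0.071,0.446,0,0.0563,25,0.071,0.446,0,0.0563,25,0.071,0.446,0,0.0563,25,0.071,0.446,0,0.0563,25,0.071,0.446,0,0.0563,25,0,0,0,0]}}

```text
clock: 13.85
eef_pos: [0.6073, -0.0435, 0.1271]
orientation: [0.687, 0.726, 0.0, 0.0]
wrist_force: [-1.1, 0.5, -1.9]
grip_width: 0.0395
grip_force: 41.9
```

```bash
python3 - <<'E'
from go import *
from ov import *
s,p,th=state()
overlay("side",[("tray",[.572,-.0465,1.627]),("wide_housing",[p[0],p[1],th+1.5708,p[2]-.0285])],(260,120,460,260),4,"ov4")
E
python3 go.py .606 -.0446 .036 .056 6
```

```text
t 13.9 p [ 0.6062 -0.0439  0.1271] th 0.058 q [-0.07  0.21  0.11  1.47  0.    1.44] F [-1.2 -0.  -1.7] w 0.0394 ori [ 0.686  0.727 -0.    -0.   ]
6 x [-0.0022, -0.0007, 0.3038, 0.0002] mm/row 0.1
```

View pics/ov4.png

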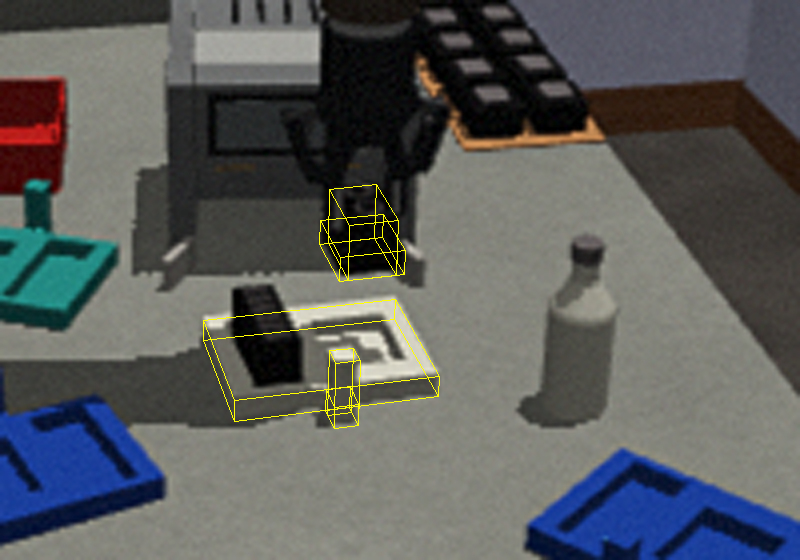

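The wide housing at (362,240) matches its predicted box above the wide pocket. I'll lower it.

{"fn": "send_rows", "kwargs": {"steps": [25,-0.01,0,0.4,0,25,0,0,0.4,0,25,0,0,0.4,0,25,0,0,0.25,0,25,0,0,0.15,0,25,0,0,0.15,0,25,0,0,0.12,0,25,0,0,0.01,0]}}

```text
clock: 14.7
eef_pos: [0.6058, -0.0449, 0.0328]
orientation: [0.687, 0.727, -0.0, -0.0]
wrist_force: [-0.6, -0.2, -1.4]
grip_width: 0.039
grip_force: 41.9
```

{"fn": "send_rows", "kwargs": {"steps": [25,0,0,0.01,0,55,0,0,0,0,55,0,0,0,0,55,0,0,-0.4,0,55,0,0,-0.6,0,55,0,0,-0.6,0,60,0,0,-0.5,0]}}

```text
clock: 15.4
eef_pos: [0.6061, -0.0449, 0.1397]
orientation: [0.687, 0.727, 0.0, 0.001]
wrist_force: [0.4, -0.4, 0.6]
grip_width: 0.06
grip_force: 0.0
```

```bash
python3 go.py .5766 -.1284 .13 .056 4 .5766 -.1284 .027 .056 5
```

```text
t 15.4 p [ 0.6061 -0.0449  0.1397] th 0.0567 q [-0.07  0.21  0.14  1.5  -0.    1.44] F [ 0.4 -0.4  0.6] w 0.06 ori [0.687 0.727 0.    0.001]
4 x [-0.4087, -0.1707, 0.0484, 0.0001] mm/row 22.1
5 x [0.0, 0.0, 0.412, -0.0] mm/row 0.0
```

{"fn": "send_rows", "kwargs": {"steps": [60,-0.409,-0.171,0.05,0,60,-0.409,-0.171,0.05,0,60,-0.409,-0.171,0.05,0,60,-0.409,-0.171,0.05,0,60,0,0,0.4,0,60,0,0,0.5,0,60,0,0,0.5,0,60,0,0,0.4,0,60,0,0,0.25,0]}}

```text
clock: 16.3
eef_pos: [0.5757, -0.1284, 0.0236]
orientation: [0.687, 0.727, -0.0, -0.001]
wrist_force: [0.6, 0.1, -0.2]
grip_width: 0.0601
grip_force: 0.0
```

{"fn": "send_rows", "kwargs": {"steps": [10,0,0,0,0,10,0,0,0,0,10,0,0,0,0,10,0,0,0,0,10,0,0,0,0,10,0,0,0,0]}}

```text
clock: 16.9
eef_pos: [0.5768, -0.1287, 0.0266]
orientation: [0.687, 0.727, 0.0, 0.001]
wrist_force: [-2.7, -0.9, 6.4]
grip_width: 0.0195
grip_force: 40.3
```

```bash
python3 - <<'E'
from fit import *
for n in("top","side"): r.grab_frame(n)
ms={"top":mask("tester","top",(217,153))}
ms={n:cv2.morphologyEx(m,cv2.MORPH_OPEN,np.ones((15,15))) for n,m in ms.items()}
p=fit("tester",[.5911,.1993,1.4206],ms)
p=np.array([.5911,.1993,1.4206]); u=np.array([np.cos(p[2]),np.sin(p[2])])
# post targets for tray at tester-x = X
for X in(-.18,-.15,-.1,-.045,-.04,0): print(X,np.round(p[:2]+u*(X-.082),4),"th",p[2]-1.5708)
E
python3 go.py
```

```text
tester ['top'] [0.5912 0.1978 1.429 ] 0.066
tester ['top'] [0.5912 0.1978 1.429 ] 0.066
-0.18 [ 0.5519 -0.0598] th -0.1501999999999999
-0.15 [ 0.5564 -0.0301] th -0.1501999999999999
-0.1 [0.5639 0.0193] th -0.1501999999999999
-0.045 [0.5721 0.0737] th -0.1501999999999999
-0.04 [0.5728 0.0787] th -0.1501999999999999
0 [0.5788 0.1182] th -0.1501999999999999
t 17.05 p [ 0.5768 -0.1287  0.0266] th 0.0568 q [-0.22  0.2  -0.09  1.27 -0.    1.29] F [-2.4 -1.   5.2] w 0.0195 ori [0.687 0.727 0.    0.001]
```

```bash
python3 go.py .5513 -.0703 .0266 -.147 10
python3 - <<'E'
from fit import *
a=unproj((287.2,132.3),"top",.03);b=unproj((273.2,210),"top",.03)
print(a,b,(a+b)/2, np.arctan2((a-b)[1],(a-b)[0])+np.pi/2)
u=np.array([.1463,.9892]);print(np.array([.5911,.1988])-u*.115)
E
```

```text
t 17.05 p [ 0.5768 -0.1287  0.0266] th 0.0568 q [-0.22  0.2  -0.09  1.27 -0.    1.29] F [-2.4 -1.   5.2] w 0.0195 ori [0.687 0.727 0.    0.001]
10 x [0.1152, -0.0551, -0.0001, 0.013] mm/row 6.4
[0.68293973 0.0658269  0.03      ] [0.45855194 0.09909977 0.03      ] [0.57074583 0.08246334 0.03      ] 1.4235861353978723
[0.5742755 0.085042 ]
```

{"fn": "send_rows", "kwargs": {"steps": [10,0.115,-0.055,0,0.013,10,0.115,-0.055,0,0.013,10,0.115,-0.055,0,0.013,10,0.115,-0.055,0,0.013,10,0.115,-0.055,0,0.013,10,0.115,-0.055,0,0.013,10,0.115,-0.055,0,0.013,10,0.115,-0.055,0,0.013,10,0.115,-0.055,0,0.013,10,0.115,-0.055,0,0.013]}}

```text
clock: 18.05
eef_pos: [0.5518, -0.0711, 0.0265]
orientation: [0.758, 0.652, 0.0, 0.002]
wrist_force: [-0.2, -6.5, 4.4]
grip_width: 0.0195
grip_force: 39.8
```

```bash
python3 go.py
python3 - <<'E'
from go import *
from ov import *
s,p,th=state(); y=th+1.5708
t=[p[0]+.082*np.cos(y),p[1]+.082*np.sin(y),y]; print(t)
# guides: tips only unknown; draw axis marks via thin boxes
M["bay"]=[B(-115,-60,-88,88,0,30)]
overlay("top",[("tray",t),("bay",[.5911,.1988,1.424])],(230,105,370,225),5.6,"ov5")
E
```

```text
t 18.05 p [ 0.5518 -0.0711  0.0265] th -0.1493 q [-0.13  0.12 -0.19  1.26 -0.    1.59] F [-0.2 -6.5  4.4] w 0.0195 ori [0.758 0.652 0.    0.002]
[np.float64(0.5640413083632891), np.float64(0.01001467344310572), np.float64(1.4214901735413605)]
```

View pics/ov5.png

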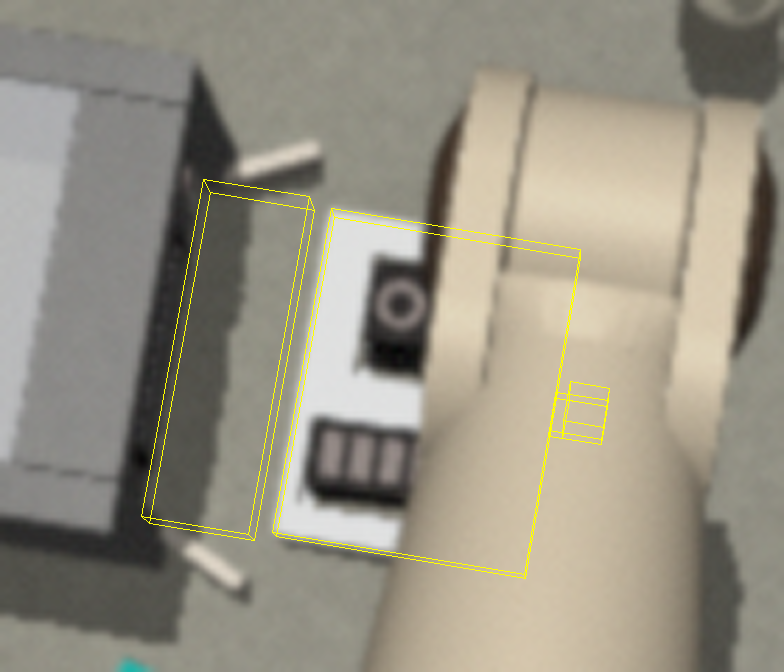

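The overlay matches the real tray. The guide tips at (322,158) and (246,578) sit symmetric about the predicted bay to within about 1 mm. I'll slide the tray in.

```bash
python3 go.py .5725 .0732 .0266 -.1473 16
```

```text
t 18.1 p [ 0.5516 -0.0703  0.0265] th -0.1502 q [-0.13  0.12 -0.19  1.26 -0.    1.59] F [-1.4 -2.4  6.7] w 0.0196 ori [0.758 0.652 0.    0.001]
16 x [0.1812, -0.0008, -0.0001, -0.0001] mm/row 9.1
```

{"fn": "send_rows", "kwargs": {"steps": [10,0.181,0,0,0,10,0.181,0,0,0,10,0.181,0,0,0,10,0.181,0,0,0,10,0.181,0,0,0,10,0.181,0,0,0,10,0.181,0,0,0]}}

```text
clock: 18.8
eef_pos: [0.5611, -0.0083, 0.0265]
orientation: [0.758, 0.653, 0.0, 0.002]
wrist_force: [-0.8, -7.5, 7.5]
grip_width: 0.0195
grip_force: 40.0
```

{"fn": "send_rows", "kwargs": {"steps": [10,0.1,0,0,0,10,0.1,0,0,0,10,0.1,0,0,0,10,0.1,0,0,0,10,0.1,0,0,0]}}

```text
clock: 19.3
eef_pos: [0.5648, 0.0162, 0.0265]
orientation: [0.758, 0.653, 0.0, 0.002]
wrist_force: [-0.5, -8.2, 6.5]
grip_width: 0.0197
grip_force: 40.1
```

```bash
python3 go.py .5725 .0732 .0266 -.1473 10
```

```text
t 19.3 p [0.5648 0.0162 0.0265] th -0.1484 q [ 0.03  0.14 -0.16  1.27 -0.    1.75] F [-0.5 -8.2  6.5] w 0.0197 ori [0.758 0.653 0.    0.002]
10 x [0.1151, -0.0015, -0.0002, -0.0001] mm/row 5.8
```

{"fn": "send_rows", "kwargs": {"steps": [10,0.115,0,0,0,10,0.115,0,0,0,10,0.115,0,0,0,10,0.115,0,0,0,10,0.115,0,0,0]}}

```text
clock: 19.8
eef_pos: [0.569, 0.0447, 0.0265]
orientation: [0.758, 0.653, 0.0, 0.002]
wrist_force: [-0.9, -8.7, 8.1]
grip_width: 0.0197
grip_force: 40.2
```

{"fn": "send_rows", "kwargs": {"steps": [10,0.115,0,0,0,10,0.115,0,0,0,10,0.115,0,0,0,10,0.115,0,0,0,10,0.1,0,0,0,10,0,0,0,0]}}

```text
clock: 20.4
eef_pos: [0.5732, 0.0731, 0.0266]
orientation: [0.757, 0.653, 0.001, 0.001]
wrist_force: [-0.1, -4.2, 6.5]
grip_width: 0.0193
grip_force: 40.1
```

{"fn": "send_rows", "kwargs": {"steps": [45,0,0,0,0,45,0,0,0,0,45,0,0,0,0,45,0,0,-0.4,0,45,0,0,-0.6,0,45,-0.4,0,-0.6,0,45,-0.5,0,0,0]}}

```text
clock: 21.1
eef_pos: [0.5675, 0.0293, 0.1094]
orientation: [0.757, 0.654, 0.003, 0.002]
wrist_force: [0.6, 0.7, 0.6]
grip_width: 0.0453
grip_force: 0.0
```

```bash
python3 go.py .5587 -.025 .106 1.424 18 .5587 -.025 .012 1.424 5
```

```text
t 21.1 p [0.5675 0.0293 0.1094] th -0.1457 q [ 0.05  0.11 -0.03  1.42  0.    1.77] F [0.6 0.7 0.6] w 0.0453 ori [0.757 0.654 0.003 0.002]
18 x [-0.0494, -0.0465, 0.0038, -0.0555] mm/row 3.4
5 x [-0.0, 0.0, 0.376, -0.0] mm/row 0.0
```

{"fn": "send_rows", "kwargs": {"steps": [85,-0.05,-0.0465,0,-0.0555,85,-0.05,-0.0465,0,-0.0555,85,-0.05,-0.0465,0,-0.0555,85,-0.05,-0.0465,0,-0.0555,85,-0.05,-0.0465,0,-0.0555,85,-0.05,-0.0465,0,-0.0555,85,-0.05,-0.0465,0,-0.0555,85,-0.05,-0.0465,0,-0.0555,85,-0.05,-0.0465,0,-0.0555]}}

```text
clock: 22.0
eef_pos: [0.5499, 0.0033, 0.1049]
orientation: [0.448, 0.894, 0.0, -0.0]
wrist_force: [-0.9, -0.2, -0.4]
grip_width: 0.0848
grip_force: 0.0
```

{"fn": "send_rows", "kwargs": {"steps": [85,-0.05,-0.0465,0,-0.0555,85,-0.05,-0.0465,0,-0.0555,85,-0.05,-0.0465,0,-0.0555,85,-0.05,-0.0465,0,-0.0555,85,-0.05,-0.0465,0,-0.0555,85,-0.05,-0.0465,0,-0.0555,85,-0.05,-0.0465,0,-0.0555,85,-0.05,-0.0465,0,-0.0555,85,-0.05,-0.0465,0,-0.0555,85,0,0,0,0]}}

```text
clock: 23.0
eef_pos: [0.5571, -0.026, 0.1048]
orientation: [0.074, 0.997, 0.0, -0.0]
wrist_force: [-0.7, 0.5, 0.7]
grip_width: 0.085
grip_force: 0.0
```

```bash
python3 go.py .5587 -.025 .012 1.424 5
python3 - <<'E'
import numpy as np
from ov import *
u=np.array([.1463,.9892]); c=np.array([.5732,.0731])+.082*u
overlay("side",[("tray",[*c,1.424])],(260,100,460,250),4,"ov6")
E
```

```text
t 23.0 p [ 0.5571 -0.026   0.1048] th 1.4227 q [-0.05  0.09 -0.06  1.42  0.    0.1 ] F [-0.7  0.5  0.7] w 0.085 ori [ 0.074  0.997  0.    -0.   ]
5 x [-0.0057, 0.0048, 0.3713, -0.0002] mm/row 0.4
```

View pics/ov6.png

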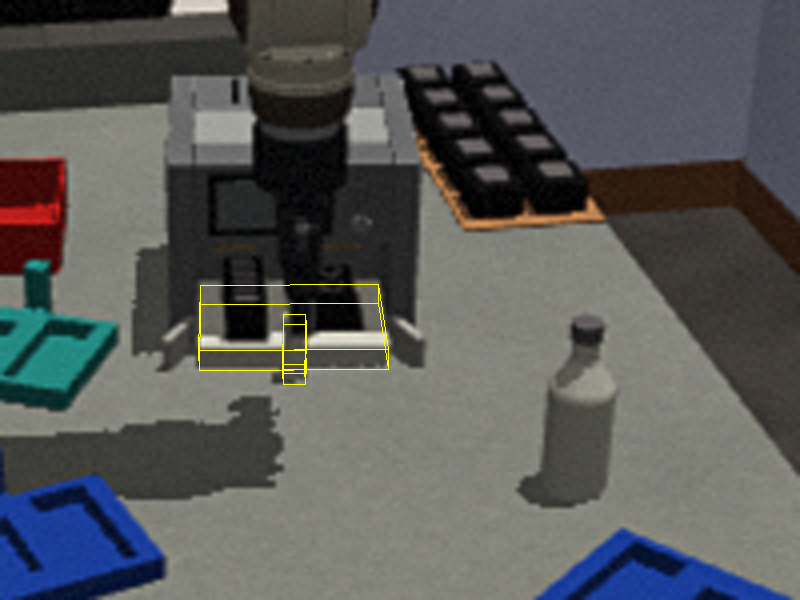

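The tray is square in the mouth at crop (200-385,285-368), with both housings seated. Now I'll lower the open gripper behind the post and push with the outside of the finger.

{"fn": "send_rows", "kwargs": {"steps": [85,-0.006,0.005,0.37,0,85,-0.006,0.005,0.37,0,85,-0.006,0.005,0.37,0,85,-0.006,0.005,0.37,0,85,-0.006,0.005,0.35,0,85,0,0,0,0]}}

```text
clock: 23.65
eef_pos: [0.557, -0.0245, 0.0111]
orientation: [0.076, 0.997, -0.0, -0.002]
wrist_force: [-0.8, 0.7, -0.5]
grip_width: 0.0852
grip_force: 0.0
```

{"fn": "send_rows", "kwargs": {"steps": [85,0,0.1,0,0,85,0,0.1,0,0,85,0,0.1,0,0,85,0,0.1,0,0,85,0,0.1,0,0,85,0,0.1,0,0,85,0,0.1,0,0,85,0,0.1,0,0]}}

```text
clock: 24.45
eef_pos: [0.5647, 0.0145, 0.0136]
orientation: [0.075, 0.997, -0.001, 0.0]
wrist_force: [-1.2, -6.1, 2.6]
grip_width: 0.085
grip_force: 2.8
```

```bash
python3 go.py .5692 .0468 .0125 1.424 10
```

```text
t 24.45 p [0.5647 0.0145 0.0136] th 1.4211 q [ 0.03  0.15 -0.18  1.24 -0.    0.18] F [-1.2 -6.1  2.6] w 0.085 ori [ 0.075  0.997 -0.001  0.   ]
10 x [0.0006, 0.0653, 0.0023, -0.0002] mm/row 3.3
```

{"fn": "send_rows", "kwargs": {"steps": [85,0,0.08,0,0,85,0,0.08,0,0,85,0,0.08,0,0,85,0,0.08,0,0,85,0,0.08,0,0,85,0,0.08,0,0]}}

```text
clock: 25.05
eef_pos: [0.5682, 0.038, 0.0137]
orientation: [0.075, 0.997, -0.001, 0.0]
wrist_force: [-0.1, -6.0, 2.3]
grip_width: 0.085
grip_force: 2.9
```

{"fn": "send_rows", "kwargs": {"steps": [85,0,0.03,0,0,85,0,0.03,0,0]}}

```text
clock: 25.25
eef_pos: [0.5687, 0.041, 0.0137]
orientation: [0.075, 0.997, -0.001, 0.0]
wrist_force: [-1.3, -5.3, 1.8]
grip_width: 0.0852
grip_force: 3.0
```

Run:
```python
import numpy as np
from go import *
from ov import *
s,p,th=state(); print(p,th,s["wrist_force"])
overlay("side",[("tray",[.5911,.1988,1.424])],(285,140,385,215),8,"ov7")
```

```text
[0.56867527 0.0410029  0.01369389] 1.4210856965944807 [-1.31857088 -5.34862157  1.8449543 ]
```

View pics/ov7.png

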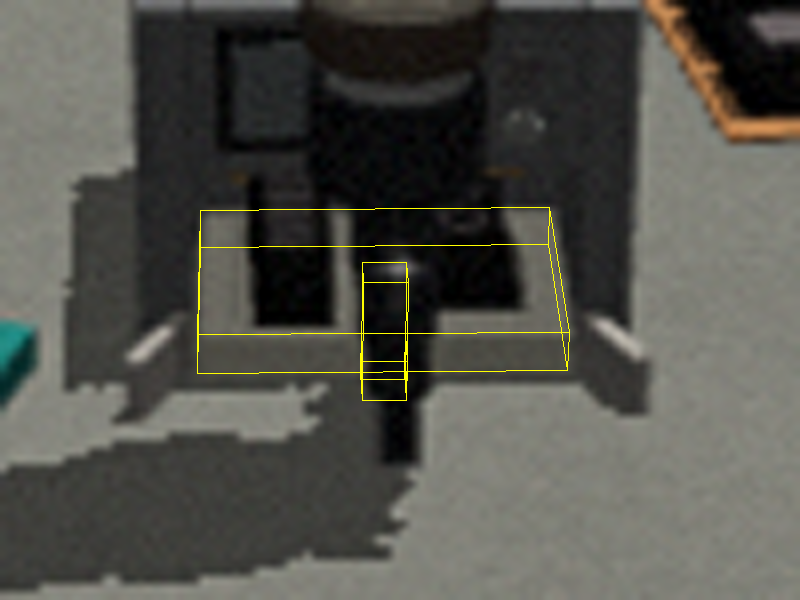

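The tray's front rim, around y≈310-385, is still a little short of the home outline. I'll continue gently until the force rises.

{"fn": "send_rows", "kwargs": {"steps": [85,0,0.03,0,0,85,0,0.03,0,0,85,0,0.03,0,0]}}

```text
clock: 25.6
eef_pos: [0.5693, 0.0454, 0.0136]
orientation: [0.075, 0.997, -0.001, 0.0]
wrist_force: [-0.9, -5.4, 2.6]
grip_width: 0.0849
grip_force: 3.0
```

{"fn": "send_rows", "kwargs": {"steps": [85,0,0.02,0,0,85,0,0.02,0,0]}}

```text
clock: 25.8
eef_pos: [0.5696, 0.0473, 0.0137]
orientation: [0.075, 0.997, -0.001, 0.0]
wrist_force: [-0.8, -5.8, 2.4]
grip_width: 0.0852
grip_force: 3.0
```

{"fn": "send_rows", "kwargs": {"steps": [85,0,0.02,0,0,85,0,0.02,0,0]}}

```text
clock: 26.0
eef_pos: [0.5699, 0.0493, 0.0137]
orientation: [0.075, 0.997, -0.001, 0.0]
wrist_force: [-0.4, -6.6, 2.5]
grip_width: 0.0847
grip_force: 3.0
```

{"fn": "send_rows", "kwargs": {"steps": [85,0,0.02,0,0,85,0,0.02,0,0]}}

```text
clock: 26.2
eef_pos: [0.5706, 0.0503, 0.0138]
orientation: [0.075, 0.997, -0.002, 0.001]
wrist_force: [-1.5, -17.4, 2.7]
grip_width: 0.0852
grip_force: 8.2
```

{"fn": "send_rows", "kwargs": {"steps": [85,0,0.02,0,0,85,0,0.02,0,0]}}

```text
clock: 26.4
eef_pos: [0.5705, 0.0503, 0.0139]
orientation: [0.076, 0.997, -0.003, 0.0]
wrist_force: [-3.5, -27.5, 6.8]
grip_width: 0.0853
grip_force: 14.2
```

{"fn": "send_rows", "kwargs": {"steps": [85,0,0.02,0,0]}}

```text
clock: 26.5
eef_pos: [0.5704, 0.0503, 0.014]
orientation: [0.076, 0.997, -0.004, 0.0]
wrist_force: [-5.5, -34.7, 9.5]
grip_width: 0.0851
grip_force: 17.2
```

The tray has hit the back stop: the force jumped with no more travel. I'll retreat and check.

{"fn": "send_rows", "kwargs": {"steps": [85,0,-0.1,0,0,85,0,-0.3,0,0,85,0,-0.4,0,0,85,0,-0.6,0,0,85,0,-0.6,-0.5,0,85,0,-0.6,-0.8,0,85,0,-0.6,-0.8,0,85,-0.6,-0.6,-0.5,0,85,-0.6,-0.6,0,0,85,0,0,0,0]}}

```text
clock: 27.5
eef_pos: [0.599, -0.1755, 0.1427]
orientation: [0.076, 0.997, -0.0, 0.0]
wrist_force: [-1.4, 0.4, -0.8]
grip_width: 0.0849
grip_force: 0.0
```

```bash
python3 - <<'E'
from ov import *
overlay("side",[("tray",[.5911,.1988,1.424])],(285,140,385,215),8,"ov8")
E
python3 go.py
```

```text
t 27.55 p [ 0.5977 -0.1736  0.1424] th 1.4195 q [-0.28  0.25  0.19  1.51  0.   -0.13] F [-0.9 -0.2 -0.4] w 0.0849 ori [ 0.076  0.997  0.    -0.001]
```

View pics/ov8.png

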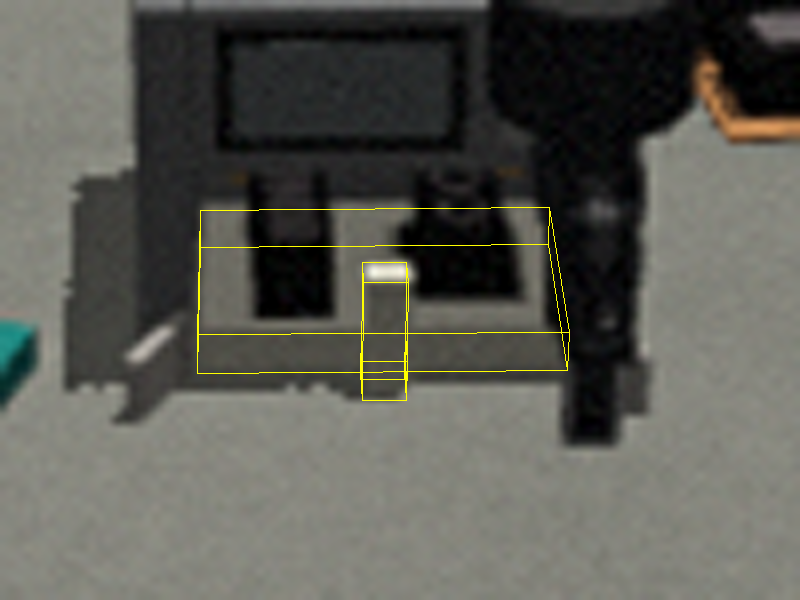

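The post at (385,330) sits on the home outline, and both housings stand in their pockets. I'll hand in.

```bash
python3 -c "
from station import r
print(r.close_job())"
```

```text
the job is handed in; nothing more can be done
None
```

I seated both housings in their pockets, slid the tray home against the back stop, released it and handed the job in at about 27.6 s. The interface cannot lean the tool, so I pushed the last 45 mm or so with an open finger's back against the post.

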